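# Bar the compressor over its compression stroke

## Robot

A 6-joint arm with a two-finger parallel gripper is mounted at the origin on a cart in front of the work surface, level with it; the furniture and walls round the work are solid. World frame = base frame: x ahead of the robot, y to its left, z up, the work surface at z = 0. Lengths are in m, angles in degrees, forces in N, time in s.
With the tool pointing down it reaches from about 0.3 to 0.75 m from the base axis. Payload 8.5 kg.
Tool frame: the origin (TCP) lies midway between the tips of the shut fingers; the grasp point (between the pads) lies 19 mm behind it (env.hold_point_z is the distance from the TCP to the grasp point, in m); z points along the fingers, y is the line along which they close (so a half turn about z gives the same grasp; the last joint's range is limited). The gripper opens to 85 mm and grips with 20 to 120 N. Pads are 22 mm wide; open, the fingers measure 114 mm over their backs; the gripper's body (76 mm by 85 mm) begins 54 mm behind the grasp point. The pads swing forward as they close: fully open they stand 13 mm farther back than shut.
Start: joints at [58.654, 21.807, 74.336, -0, 83.858, -12.336], TCP at [0.179, 0.52, 0.231] pointing down, gripper open.
Joint ranges: [-178.18, 178.18], [-50.72, 133.34], [12.68, 142.11], [-81.47, 261.47], [9.98, 163.14], [-165.26, 165.26]. Speed limits (degrees/s): [136.94, 136.94, 180, 180, 180, 180].

## Interface

Orientations are given as a 3x3 rotation matrix whose columns are the frame's x, y, z axes.
In Python, from rig import observe, get_image, camera_info, env gives the robot as it stands.
- The arm moves only by the tool drive_tool, never from a script. Its arguments are lists of equal length, an entry for each row: "offset": the shift along the tool's x, y, z in units of 40 mm (1.0 is 40 mm), a list of three; "turn": the turn, a rotation vector about the tool's x, y, z in units of 6 degrees (1.0 is 6 degrees), a list of three; "hand": the opening, from 0 (shut) to 1 (fully open). A call has exactly 10 rows; each row shifts and turns the commanded pose from where the row before left it, along the tool's axes as they then stand; what a row does not reach is not made up. A row lasts 1/8 s, in which the tool goes at most 62.5 mm and 10.7 degrees, less where a joint would pass 70% of its speed; a pose out of reach is approached as far as the arm can. A call is refused whole if a number of a shift passes 1 or a number of a turn 1, either way. A call with a gripper value outside its range is refused whole. The fingers move at their own pace and stop on an object; "newtons" is the grip in N (left out, the last holds). Time passes only in rows, so rows that do not move let the fingers close, or fill a call up. It gives the time, the measured TCP pose, the force, the opening and the grip force at its end, in the units of the state.
- observe(): the state, without advancing time (a new reading comes with each control period).
- get_image(name): name is "side" or "top"; returns the picture (480x640x3 uint8, blue, green, red); there is no depth.
- camera_info(name): a dict with "fx", "fy", "cx", "cy" (pixels), "k1" (the pictures are not rectified: a ray, as slopes to the right and down, at radius r is drawn at 1 + k1 r^2 times it, then the intrinsics apply), "world_to_cam" (4x4, takes a point from world to camera coordinates). Camera axes: x right, y down, z forward; pixel columns grow to the right and rows downward; lengths in m; the calibration is good to about 2 mm. A picture is of the moment at which its call begins. camera_info takes no time and is no camera call.
- env.close_job(): hands the job in; it is judged then, once.
The state is a dict: "time_s": time; "q": joint angles; "qvel": joint speeds; "joint_efforts": joint torques, N m; "position": TCP position; "tool_rot": TCP orientation; "ft_force": force on the tool from outside, world axes, zero at the start; "wrist_torque": the same for the moment, N m; "grip_width": finger opening in m; "gripper_force": force on a finger pad.
Only numpy, scipy, OpenCV 4.12 (cv2) and the standard library are available. Lean on these libraries where they do the work, as an engineer would, in place of code of your own. Each camera call takes 0.05 s, during which the arm holds its last target. There are 200 camera calls.

## Task

Bar the small air compressor (the machine with the finned cylinder) over its top dead centre: take the upright handle on its flywheel and turn it clockwise, seen from above, against the growing resistance until the handle has passed over the centre line of the finned cylinder and the push eases, stop about one handle's width past that line, and let go. Do not overrun and turn back, and leave the wheel of the smooth round gear pump as it is.

Things in the scene. Friction and masses are not known exactly. Their poses are not given: they have to be found in the camera images.
- compressor: the air compressor, bolted down: base plate 130 x 110 mm and 10 mm thick, round grey crankcase, flywheel lying flat on top (150 mm across, rim top 106 mm above the bench), and one aluminium cylinder with seven fins lying level, which sticks out from under the flywheel to 143 mm from the shaft. Origin: on the bench, on the flywheel's upright shaft axis. Its x axis points from the shaft along the cylinder's centre line, z up.
- flywheel_handle (a point): the grip point of the compressor's handle, a black upright round sleeve that spins freely on its pin: 17 mm across, 50 mm tall (from 110 to 160 mm above the bench), 60 mm from the shaft axis. The point is on the sleeve's axis, 136 mm above the bench. The shaft's nut beside it reaches 114 mm above the bench.
- flywheel (a joint): turn of the compressor's flywheel in rad, growing clockwise seen from above; 0 when the handle is exactly over the cylinder's centre line (top dead centre), negative before it; it starts between -1.35 and -0.85, its stops are at -1.45 and 1.30. Pushing the handle takes about 5 to 10 N at first, peaks at about 9 to 12 N near -0.55, falls to 6 N at 0 and to about 2 N near 0.5. It stays where it is left.
- pump_wheel (a joint): turn of the wheel, in rad, of the other machine, a gear pump of smooth round grey case with two short brass ports and no cylinder; its wheel and handle are of the same size. To be left alone.

How it is judged (in metres and radians):
At the end, for the whole second after the job is handed in: The compressor's flywheel is at rest with its handle past the cylinder's centre line by 0.05 to 0.60 rad clockwise (3 to 36 mm along the handle's circle; one handle's width is about 0.3 rad) (value of joint flywheel between 0.05 and 0.6 rad and velocity of joint flywheel between -0.05 and 0.05 rad/s); the robot touches nothing.
It fails at once if the compressor's flywheel is overrun, more than 0.65 rad past the cylinder's centre line (value of joint flywheel above 0.65 rad).
It fails at once if the gear pump's wheel or handle is pushed with more than 3 N (contact force between pump_wheel and anything else above 3 N).
It also fails if it takes over 35 s, if anything falls off the work surface, if the arm or the gripper's body presses on something with over 40 N, if the wrist force passes 120 N, or if a joint passes its speed limit or range.

## Working session

There is one attempt and no reset: what is moved stays moved. The work goes in short steps, Python scripts to look and compute and a tool call to move; the robot and the scene stay as the last step left them, time stands still between calls to the robot, and variables do not carry over. Pictures are saved under pics/ and viewed, at most 10 in all, crops included, and the job is handed in when it is done.

Besides the shell and the picture viewer there is one more tool, called after "Emit:" as name(argument=value, ...), one argument or row to a line, values as JSON. drive_tool: Moves the arm, as the interface text tells. Its arguments: {"type":"object","properties":{"offset":{"type":"array"},"turn":{"type":"array"},"hand":{"type":"array"},"newtons":{"type":"number"}},"required":["offset","turn","hand"]}

```bash
mkdir -p pics; cat > h.py <<'E'
import numpy as np, cv2
from rig import observe,get_image,camera_info,env
def ray(n,u,v):
    c=camera_info(n); k=c.get("k1",0)
    K=np.array([[c["fx"],0,c["cx"]],[0,c["fy"],c["cy"]],[0,0,1.]])
    p=cv2.undistortPoints(np.array([[[u,v]]],float),K,np.array([k,0,0,0,0.]))[0,0]
    T=np.array(c["world_to_cam"]); R=T[:3,:3]; o=-R.T@T[:3,3]
    return o,R.T@np.array([p[0],p[1],1])
def onz(n,u,v,z):
    o,d=ray(n,u,v); return o+d*(z-o[2])/d[2]
def proj(n,P):
    c=camera_info(n);T=np.array(c["world_to_cam"]);p=T[:3,:3]@np.array(P,float)+T[:3,3];x,y=p[0]/p[2],p[1]/p[2]
    f=1+c["k1"]*(x*x+y*y);return c["fx"]*x*f+c["cx"],c["fy"]*y*f+c["cy"]
E
python3 - <<'E'
from h import *
for n in("top","side"): cv2.imwrite(f"pics/{n}0.png",get_image(n)); print(n,ray(n,320,240),camera_info(n)["fx"])
s=observe();print(s["time_s"],s["position"],s["tool_rot"],s["grip_width"],env.hold_point_z)
E
```

```text
top (array([ 0.46397036, -0.109147  ,  0.95906041]), array([ 0.05424725, -0.00802998, -0.99865125])) 514.3135201687132
side (array([ 0.10177754, -0.79358266,  0.50368061]), array([ 0.47679501,  0.76360813, -0.43561507])) 474.65806759096415
0.1 [0.17902417 0.51976231 0.2307813 ] [[-9.45453515e-01  3.25756372e-01 -6.61858528e-04]
 [ 3.25756942e-01  9.45452875e-01 -1.12993978e-03]
 [ 2.57670965e-04 -1.28391055e-03 -9.99999143e-01]] 0.08534413704943664 0.0187
```

View pics/top0.png

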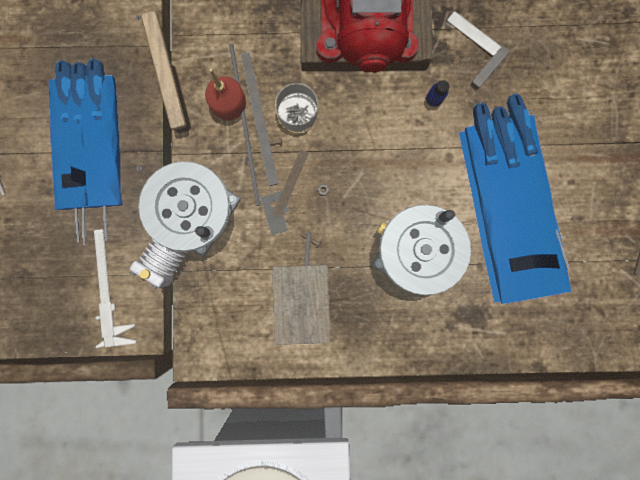

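View pics/side0.png

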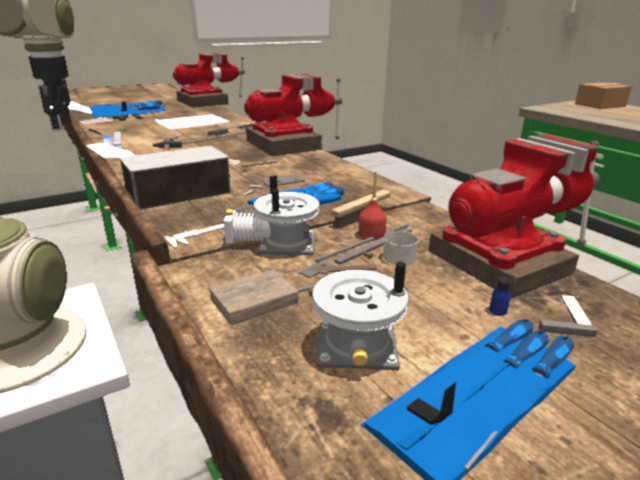

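The top view shows the compressor at left: flywheel centre at about (185,206), handle at (204,232) and cylinder end at about (148,272). The gear pump is at (426,250). The side view shows the compressor's handle at (274,195).

```bash
cat > m.py <<'E'
from h import *
im=get_image("top"); g=cv2.cvtColor(im,6)
c=cv2.HoughCircles(cv2.medianBlur(g,5)[120:300,100:280],cv2.HOUGH_GRADIENT,1,50,param1=100,param2=20,minRadius=38,maxRadius=52)
print(c)
u,v,r=c[0,0]; u+=100; v+=120
C=onz("top",u,v,.106); print("shaft",C, "radius",np.linalg.norm(onz("top",u+r,v,.106)-C))
m=(g[222:245,190:216]<45).astype(np.uint8); n,l,s,ce=cv2.connectedComponentsWithStats(m); print(s,ce)
hsv=cv2.cvtColor(im,40); y=cv2.inRange(hsv,(18,120,120),(35,255,255))[250:300,125:175]
print("brass",np.argwhere(y).mean(0)[::-1]+[125,250])
cv2.imwrite("pics/crop1.png",cv2.resize(im[150:300,110:260],None,fx=4,fy=4,interpolation=2))
s=get_image("side"); cv2.imwrite("pics/crop2.png",cv2.resize(s[160:270,200:340],None,fx=5,fy=5,interpolation=2))
E
python3 m.py
```

```text
[[[82.5 86.5 44.8]]]
shaft [0.57179932 0.11149375 0.106     ] radius 0.0744375563486887
[[  0   0  26  23 598]] [[12.5 11. ]]
brass [147.8 274.2]
```

View pics/crop1.png

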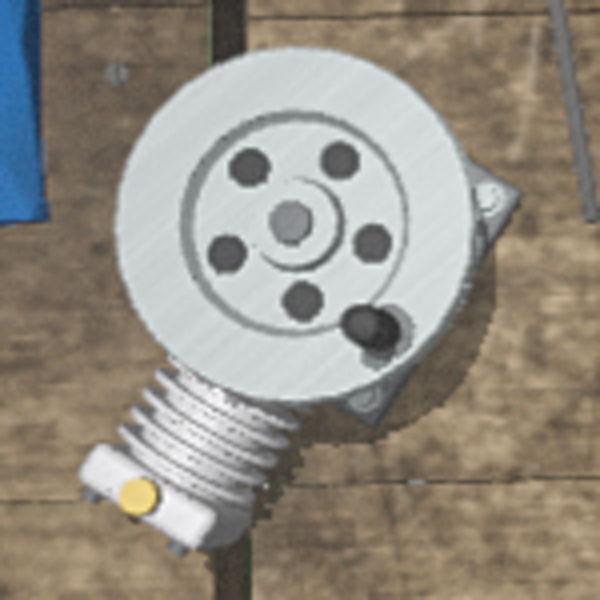

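View pics/crop2.png

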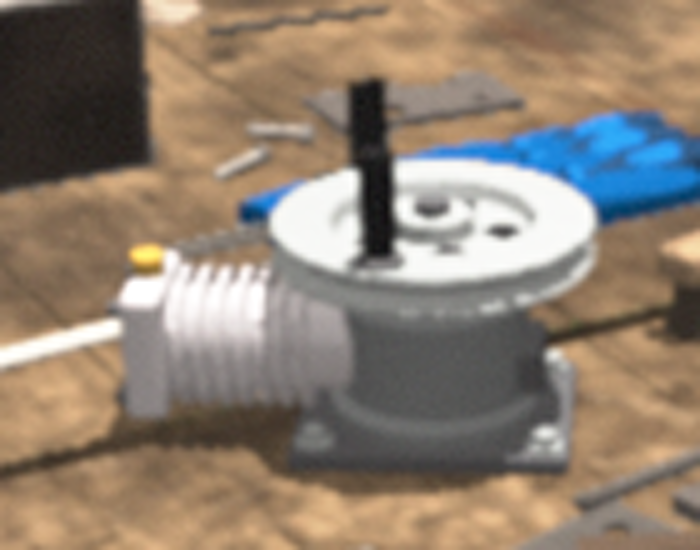

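The crops show the handle's sleeve top at about (201.5,230.8) and its base at (205.5,232.5) in the top view. The brass plug on the cylinder head is at (145,274) in the top view and (229,212) in the side view.

```bash
cat > t.py <<'E'
from h import *
def tri(a,b):
    (o1,d1),(o2,d2)=ray("top",*a),ray("side",*b)
    t=np.linalg.lstsq(np.c_[d1,-d2],o2-o1,rcond=None)[0]; p,q=o1+d1*t[0],o2+d2*t[1]; return (p+q)/2,np.linalg.norm(p-q)
E
python3 - <<'E'
from t import *
C=np.array([.5718,.1115])
P,e=tri((144.8,273.8),(229,211.6));print("plug",P,e)
h1=onz("top",201.5,230.8,.16);h2=onz("top",205.5,232.5,.11);print(h1,h2,tri((201.5,230.8),(273.5,177)))
for z in (.06,.07,.08):print(onz("top",110+152/4,150+500/4,z))
ax=P[:2]-C;print(np.linalg.norm(ax),a:=np.degrees(np.arctan2(ax[1],ax[0])))
for h in(h1,h2):
  d=h[:2]-C;b=np.degrees(np.arctan2(d[1],d[0]));print(np.linalg.norm(d),b,(a-b)%360)
# nut check
print(onz("top",110+291/4,150+222/4,.114))
E
```

```text
plug [0.46152639 0.18209345 0.08169212] 0.0002346358305308845
[0.52624494 0.06833374 0.16      ] [0.52716313 0.07287439 0.11      ] (array([0.52242603, 0.06260987, 0.1892968 ]), np.float64(0.003446178307099834))
[0.45935487 0.18371987 0.06      ]
[0.45940621 0.18046239 0.07      ]
[0.45945755 0.17720491 0.08      ]
0.13093396916988737 147.37399802891977
0.06275818102268932 -136.542305671146 283.9163037000658
0.05902870305277189 -139.12938566568366 286.50338369460343
[0.57243797 0.10900257 0.114     ]
```

Emit:
drive_tool(
  offset=[
    [-0.8, -0.5, 0],
    [-0.8, -0.5, 0],
    [-0.8, -0.5, 0],
    [-0.8, -0.5, 0],
    [-0.8, -0.5, 0],
    [-0.8, -0.5, 0],
    [-0.8, -0.5, 0],
    [-0.8, -0.5, 0],
    [-0.8, -0.5, 0],
    [-0.8, -0.5, 0],
  ],
  turn=[
    [0, 0, 0],
    [0, 0, 0],
    [0, 0, 0],
    [0, 0, 0],
    [0, 0, 0],
    [0, 0, 0],
    [0, 0, 0],
    [0, 0, 0],
    [0, 0, 0],
    [0, 0, 0],
  ],
  hand=[1, 1, 1, 1, 1, 1, 1, 1, 1, 1],
)

```text
time_s: 1.45
position: [0.4172, 0.2256, 0.2313]
tool_rot: [[-0.945, 0.326, -0.0], [0.326, 0.945, 0.0], [0.0, 0.0, -1.0]]
ft_force: [0.2, -0.4, -0.5]
grip_width: 0.0854
gripper_force: 0.0
```

Emit:
drive_tool(
  offset=[
    [0, 0, 0],
    [0, 0, 0],
    [0, 0, 0],
    [0, 0, 0],
    [0, 0, 0],
    [0, 0, 0],
    [0, 0, 0],
    [0, 0, 0],
    [0, 0, 0],
    [0, 0, 0],
  ],
  turn=[
    [0, 0, -1],
    [0, 0, -1],
    [0, 0, -1],
    [0, 0, -1],
    [0, 0, -1],
    [0, 0, -1],
    [0, 0, -1],
    [0, 0, -1],
    [0, 0, -1],
    [0, 0, -1],
  ],
  hand=[1, 1, 1, 1, 1, 1, 1, 1, 1, 1],
)

```text
time_s: 2.7
position: [0.4165, 0.2266, 0.2312]
tool_rot: [[-0.753, -0.659, -0.0], [-0.659, 0.753, -0.0], [0.0, 0.0, -1.0]]
ft_force: [-0.9, -0.4, -0.4]
grip_width: 0.0855
gripper_force: 0.0
```

```bash
cat > g.py <<'E'
import sys
from h import *
x,y,z=map(float,sys.argv[1:4]); s=observe(); R=np.array(s["tool_rot"]); p=np.array(s["position"])
print(s["time_s"],p.round(4),"yaw y",np.degrees(np.arctan2(R[1,1],R[0,1])),"tilt",R[:,2].round(3),"w",s["grip_width"],s["gripper_force"],np.round(s["ft_force"],1))
print("units",(R.T@(np.array([x,y,z])-p)/.04).round(2))
print("q",np.round(s["q"],1))
E
python3 g.py .527 .0705 .231
```

```text
2.7 [0.4165 0.2266 0.2312] yaw y 131.18807959346532 tilt [-0. -0. -1.] w 0.08550139847737603 0.0 [-0.9 -0.4 -0.4]
units [ 0.49 -4.76  0.  ]
q [  14.2   14.2   85.8    0.    80.1 -117. ]
```

Emit:
drive_tool(
  offset=[
    [0.07, -0.68, 0],
    [0.07, -0.68, 0],
    [0.07, -0.68, 0],
    [0.07, -0.68, 0],
    [0.07, -0.68, 0],
    [0.07, -0.68, 0],
    [0.07, -0.68, 0],
    [0, 0, 0],
    [0, 0, 0],
    [0, 0, 0],
  ],
  turn=[
    [0, 0, 0],
    [0, 0, 0],
    [0, 0, 0],
    [0, 0, 0],
    [0, 0, 0],
    [0, 0, 0],
    [0, 0, 0],
    [0, 0, 0],
    [0, 0, 0],
    [0, 0, 0],
  ],
  hand=[1, 1, 1, 1, 1, 1, 1, 1, 1, 1],
)

```text
time_s: 3.95
position: [0.5262, 0.0708, 0.2314]
tool_rot: [[-0.754, -0.657, -0.0], [-0.657, 0.754, 0.0], [-0.0, 0.0, -1.0]]
ft_force: [0.2, -0.4, 0.0]
grip_width: 0.0853
gripper_force: 0.0
```

```bash
python3 g.py .527 .0705 .121; python3 - <<'E'
from h import *
s=get_image("side"); cv2.imwrite("pics/s2.png",cv2.resize(s[100:270,180:380],None,fx=3.5,fy=3.5))
E
```

```text
3.95 [0.5262 0.0708 0.2314] yaw y 131.04402740680186 tilt [-0.  0. -1.] w 0.08528093355383265 0.0 [ 0.2 -0.4  0. ]
units [-0.01 -0.02  2.76]
q [  -5.1   19.9   77.3    0.    82.8 -136.2]
```

View pics/s2.png

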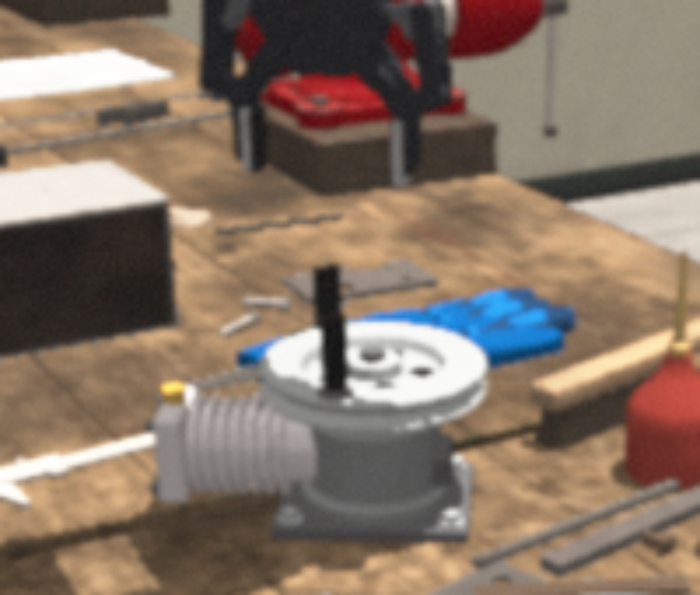

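The open fingertips at (250,165) and (400,180) straddle the handle, which is at (330,290). Next I descend and grip.

Emit:
drive_tool(
  offset=[
    [0, 0, 0.46],
    [0, 0, 0.46],
    [0, 0, 0.46],
    [0, 0, 0.46],
    [0, 0, 0.46],
    [0, 0, 0.46],
    [0, 0, 0],
    [0, 0, 0],
    [0, 0, 0],
    [0, 0, 0],
  ],
  turn=[
    [0, 0, 0],
    [0, 0, 0],
    [0, 0, 0],
    [0, 0, 0],
    [0, 0, 0],
    [0, 0, 0],
    [0, 0, 0],
    [0, 0, 0],
    [0, 0, 0],
    [0, 0, 0],
  ],
  hand=[1, 1, 1, 1, 1, 1, 1, 0.5, 0.4, 0.3],
  newtons=30,
)

```text
time_s: 5.25
position: [0.5268, 0.0701, 0.1214]
tool_rot: [[-0.755, -0.656, 0.001], [-0.656, 0.755, -0.0], [-0.001, -0.001, -1.0]]
ft_force: [0.5, -0.9, -0.8]
grip_width: 0.0319
gripper_force: 0.0
```

Emit:
drive_tool(
  offset=[
    [0, 0, 0],
    [0, 0, 0],
    [0, 0, 0],
    [0, 0, 0],
    [0, 0, 0],
    [0, 0, 0],
    [0, 0, 0],
    [0, 0, 0],
    [0, 0, 0],
    [0, 0, 0],
  ],
  turn=[
    [0, 0, 0],
    [0, 0, 0],
    [0, 0, 0],
    [0, 0, 0],
    [0, 0, 0],
    [0, 0, 0],
    [0, 0, 0],
    [0, 0, 0],
    [0, 0, 0],
    [0, 0, 0],
  ],
  hand=[0.2, 0.1, 0, 0, 0, 0, 0, 0, 0, 0],
  newtons=30,
)

```text
time_s: 6.5
position: [0.5263, 0.0705, 0.1212]
tool_rot: [[-0.755, -0.656, -0.0], [-0.656, 0.755, 0.001], [-0.0, 0.001, -1.0]]
ft_force: [-3.8, 3.1, 5.2]
grip_width: 0.0157
gripper_force: 29.2
```

```bash
python3 g.py .527 .0705 .121
```

```text
6.5 [0.5263 0.0705 0.1212] yaw y 130.99693179532883 tilt [-0.     0.001 -1.   ] w 0.01574814952102692 29.190612137317657 [-3.8  3.1  5.2]
units [-0.01 -0.01  0.01]
q [  -5.2   26.1   87.2    0.    66.7 -136.2]
```

Emit:
drive_tool(
  offset=[
    [-0.005, 0.119, 0],
    [-0.005, 0.119, 0],
    [-0.005, 0.119, 0],
    [-0.005, 0.119, 0],
    [-0.005, 0.119, 0],
    [-0.005, 0.119, 0],
    [-0.005, 0.119, 0],
    [-0.005, 0.119, 0],
    [-0.005, 0.119, 0],
    [-0.005, 0.119, 0],
  ],
  turn=[
    [0, 0, 0.76],
    [0, 0, 0.76],
    [0, 0, 0.76],
    [0, 0, 0.76],
    [0, 0, 0.76],
    [0, 0, 0.76],
    [0, 0, 0.76],
    [0, 0, 0.76],
    [0, 0, 0.76],
    [0, 0, 0.76],
  ],
  hand=[0, 0, 0, 0, 0, 0, 0, 0, 0, 0],
)

```text
time_s: 7.75
position: [0.5122, 0.1122, 0.1212]
tool_rot: [[-0.997, 0.083, -0.001], [0.083, 0.997, -0.004], [0.0, -0.004, -1.0]]
ft_force: [-4.5, -11.7, 5.9]
grip_width: 0.0162
gripper_force: 29.7
```

```bash
python3 g.py .5121 .1155 .121; python3 - <<'E'
from h import *
p=np.array(observe()["position"])[:2]-[.572,.1105];print(np.linalg.norm(p),np.degrees(np.arctan2(p[1],p[0]))%360)
E
```

```text
7.75 [0.5122 0.1122 0.1212] yaw y 85.23163148426329 tilt [-0.001 -0.004 -1.   ] w 0.016172035516138158 29.707363843917847 [ -4.5 -11.7   5.9]
units [0.01 0.08 0.  ]
q [ -0.5  25.6  88.2  -0.3  66.2 -85.6]
0.059872640998426575 178.40817686338772
```

The wheel follows well and is pushing back with about 12 N, as expected. Second half of the turn.

Emit:
drive_tool(
  offset=[
    [-0.005, 0.119, 0],
    [-0.005, 0.119, 0],
    [-0.005, 0.119, 0],
    [-0.005, 0.119, 0],
    [-0.005, 0.119, 0],
    [-0.005, 0.119, 0],
    [-0.005, 0.119, 0],
    [-0.005, 0.119, 0],
    [-0.005, 0.119, 0],
    [-0.005, 0.119, 0],
  ],
  turn=[
    [0, 0, 0.76],
    [0, 0, 0.76],
    [0, 0, 0.76],
    [0, 0, 0.76],
    [0, 0, 0.76],
    [0, 0, 0.76],
    [0, 0, 0.76],
    [0, 0, 0.76],
    [0, 0, 0.76],
    [0, 0, 0.76],
  ],
  hand=[0, 0, 0, 0, 0, 0, 0, 0, 0, 0],
)

```text
time_s: 9.0
position: [0.5327, 0.1557, 0.1212]
tool_rot: [[-0.638, 0.77, -0.002], [0.77, 0.638, 0.0], [0.002, -0.002, -1.0]]
ft_force: [-7.1, 2.3, 6.8]
grip_width: 0.0161
gripper_force: 29.9
```

```bash
python3 g.py .5334 .1565 .121; python3 - <<'E'
from h import *
p=np.array(observe()["position"])[:2]-[.572,.1105];print(np.linalg.norm(p),np.degrees(np.arctan2(p[1],p[0]))%360)
for n in("top","side"):
  im=get_image(n); c=im[150:300,100:250] if n=="top" else im[120:270,180:330]
  cv2.imwrite(f"pics/{n}3.png",c)
a,b=[cv2.imread(f"pics/{n}3.png") for n in("top","side")]
cv2.imwrite("pics/both3.png",cv2.resize(np.hstack([a,b]),None,fx=2.6,fy=2.6))
E
```

```text
9.0 [0.5327 0.1557 0.1212] yaw y 39.65265496096621 tilt [-0.002  0.    -1.   ] w 0.01607758888353254 29.894282519817352 [-7.1  2.3  6.8]
units [0.   0.03 0.01]
q [  4.1  28.3  83.2   0.   68.6 -35.6]
0.05990850599411742 130.98818162282996
```

View pics/both3.png

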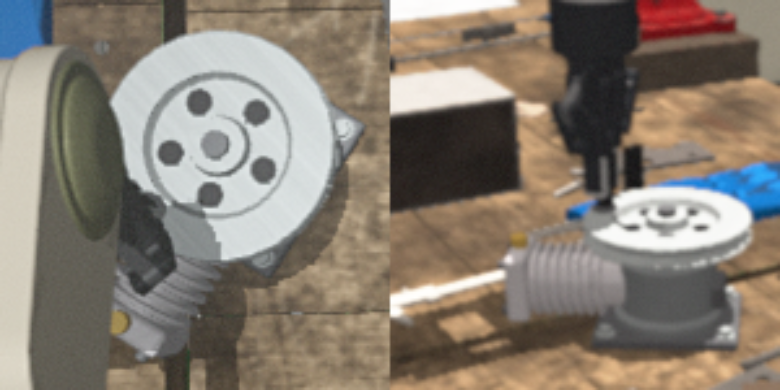

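The gripper holds the handle just past the cylinder line, at about 0.28 rad. I'll open, lift and check.

Emit:
drive_tool(
  offset=[
    [0, 0, 0],
    [0, 0, 0],
    [0, 0, 0],
    [0, 0, 0],
    [0, 0, 0],
    [0, 0, 0],
    [0, 0, 0],
    [0, 0, -0.3],
    [0, 0, -0.5],
    [0, 0, -0.6],
  ],
  turn=[
    [0, 0, 0],
    [0, 0, 0],
    [0, 0, 0],
    [0, 0, 0],
    [0, 0, 0],
    [0, 0, 0],
    [0, 0, 0],
    [0, 0, 0],
    [0, 0, 0],
    [0, 0, 0],
  ],
  hand=[0.6, 0.8, 0.8, 0.8, 0.8, 0.8, 0.8, 0.8, 0.8, 0.8],
)

```text
time_s: 10.35
position: [0.5337, 0.1554, 0.1782]
tool_rot: [[-0.64, 0.768, 0.0], [0.768, 0.64, -0.0], [-0.0, 0.0, -1.0]]
ft_force: [0.9, 0.1, 0.3]
grip_width: 0.0687
gripper_force: 0.0
```

Emit:
drive_tool(
  offset=[
    [0, 0, -0.6],
    [0, 0, -0.6],
    [0.7, 0.4, 0],
    [0.7, 0.4, 0],
    [0.7, 0.4, 0],
    [0.7, 0.4, 0],
    [0.7, 0.4, 0],
    [0, 0, 0],
    [0, 0, 0],
    [0, 0, 0],
  ],
  turn=[
    [0, 0, 0],
    [0, 0, 0],
    [0, 0, 0],
    [0, 0, 0],
    [0, 0, 0],
    [0, 0, 0],
    [0, 0, 0],
    [0, 0, 0],
    [0, 0, 0],
    [0, 0, 0],
  ],
  hand=[0.8, 0.8, 0.8, 0.8, 0.8, 0.8, 0.8, 0.8, 0.8, 0.8],
)

```text
time_s: 11.6
position: [0.5059, 0.3132, 0.2252]
tool_rot: [[-0.639, 0.769, 0.0], [0.769, 0.639, -0.0], [-0.0, 0.0, -1.0]]
ft_force: [0.5, -0.0, -0.8]
grip_width: 0.0683
gripper_force: 0.0
```

```bash
python3 - <<'E'
from h import *
im=get_image("top");cv2.imwrite("pics/t4.png",cv2.resize(im[150:300,100:250],None,fx=4,fy=4))
s=observe();print(s["time_s"],s["position"],s["ft_force"])
E
```

```text
11.65 [0.50589137 0.31327468 0.22516976] [ 0.54517362 -0.22916095 -0.4623351 ]
```

View pics/t4.png

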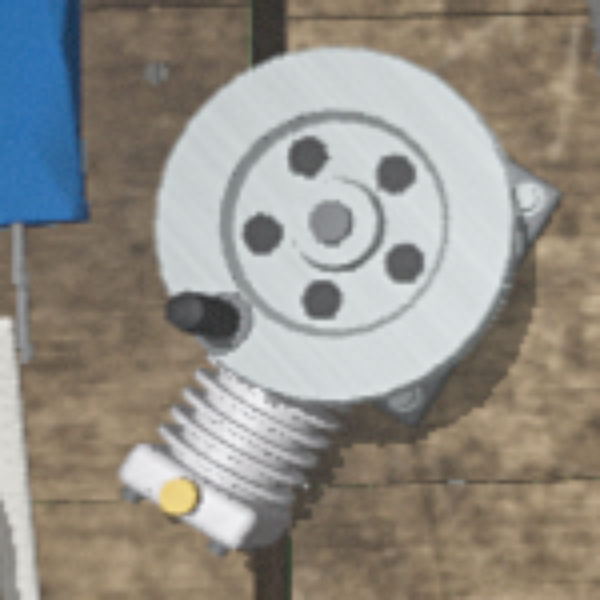

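The handle's top is at crop (190,312) and its base at about (224,322), clockwise past the cylinder line. I'll work out the angle and hand in if it is within the band.

```bash
python3 - <<'E'
from h import *
ok=[]
for u,v,z in((190,312,.16),(224,322,.11)):
  d=onz("top",100+u/4,150+v/4,z)[:2]-[.572,.1105]; a=np.radians(147.2)-np.arctan2(d[1],d[0]); print(np.linalg.norm(d),a); ok.append(.1<a<.5)
if all(ok): print(env.close_job())
E
```

```text
0.05708818886503423 0.23799613091768812
0.058968739091850866 0.26373766879329086
the job is handed in; nothing more can be done
None
```

The compressor is barred over top dead centre: the handle was left about 0.25 rad clockwise past the cylinder line and let go, the gear pump was not touched, and the job was handed in at about 12 s.

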